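# Knock off the latch and draw the piston rod half out

## Task

Free the piston rod of the air cylinder: strike the latch's peg all the way down with the mallet (not with the gripper), so that the latch swings off the rod's collar, and set the mallet back down on the table. Then grip the rod's dark end and draw it straight up out of its bore by about 40 mm, without forcing it sideways and without ever pulling it beyond 60 mm, and finish while holding it still there. Leave the other things on the table where they are.

Things in the scene. Friction and masses are not known exactly. Their poses are not given: they have to be found in the camera images.
- ram: Air cylinder fixed upright on the table: square aluminium tube 50x50 mm, 95 mm high, on a 90x90x10 mm dark flange. Its vertical round bore (25 mm wide, 87 mm deep) opens in the middle of the top. Origin: centre of the flange's underside, at table height; z up. The latch is on its -x side, two brass air ports on its +x side.
- bore_mouth (a point): Centre of the bore's mouth, in the cylinder's top face, 95 mm above the table; axes as the cylinder's.
- rod: Steel piston rod in the bore, about 0.45 kg: shaft 24 mm thick, 80 mm long below the collar (1 mm total play); collar 42 mm wide, 8 mm thick, resting on the cylinder's top; dark round grip end 27 mm wide, 18 to 62 mm above the collar's underside. Origin: centre of the collar's underside, at the bore's mouth at the start; z up the rod. It falls back if let go.
- latch (a joint): Latch angle in rad: 0 = its lip lies over the rod's collar; it grows as the peg is driven down, to the stop at 0.5; beyond 0.42 the lip is clear of the collar. Friction hinge (0.4 N m): the peg needs 9 to 12 N downwards; the latch stays where left. The hinge lies along the cylinder's y, 33 mm to -x of the bore axis, 85 mm above the table.
- latch_peg (a point): Top of the latch's steel strike peg (round head 26 mm wide), on the arm that sticks out to the cylinder's -x side. With the latch on, it is 78 mm from the bore axis and 107 mm above the table; at the stop it has sunk 24 mm and moved about 5 mm further out.
- mallet: Mallet, about 0.32 kg, standing on one face: black rubber head, an upright cylinder 42 mm wide, 85 mm high; wooden handle 20 mm thick, level, along the mallet's -y to 140 mm from the head's axis, centre line 42.5 mm up. Origin: centre of the lower face; z up. The head can be gripped from above by its sides, fingers closing along the mallet's x.
- mallet_head (a point): Middle of the mallet's head, 42.5 mm above the face it stands on.
- remote: Bystander: grey remote control lying flat, 179x47x19 mm; origin under its middle.
- torch: Bystander: green torch lying down, 120x33x33 mm; origin under its middle.
- fuses: Bystander: small carton, 30x56x26 mm; origin under its middle.
- driver: Bystander: red-handled screwdriver lying down, 186x29x27 mm; origin under its middle.
- tape: Bystander: roll of black tape lying flat, 62 mm wide, 19 mm high; origin under its middle.
- plug: Bystander: black mains adapter, 114x48x36 mm; origin under its middle.
There are look-alikes about, which are no part of the job. What is shaped like the ram but green is not meant.

How it is judged:
By the outcome, as a careful person would: the job done as asked, in the order asked, and still so for the second after the job is handed in, while the arm keeps its last pose, push and grip.
It also fails if it takes over 61 s, if anything falls off the work surface, if the arm or the gripper's body presses on something with over 40 N, if the wrist force passes 120 N, or if a joint passes its speed limit or range.

## Robot

A 7-joint arm with a two-finger parallel gripper is mounted at the origin on a cart in front of the work surface, level with it; the furniture and walls round the work are solid. World frame = base frame: x ahead of the robot, y to its left, z up, the work surface at z = 0. Lengths are in m, angles in rad, forces in N, time in s.
With the tool pointing down it reaches from about 0.4 to 0.9 m from the base axis. Payload 5.5 kg.
Tool frame: the origin (TCP) lies on the centre line of the jaws, within the pads' length; the fingertips stand arm.finger_overhang ahead of it and the grasp point (between the pads) lies 11 mm behind it (arm.finger_overhang is the distance from the TCP to the fingertips, in m); z points along the fingers, y is the line along which they close (so a half turn about z gives the same grasp; the last joint's range is limited). The gripper opens to 92 mm and grips with 3 to 60 N. Pads are 19 mm wide; open, the fingers measure 130 mm over their backs; the gripper's body (75 mm by 190 mm) begins 47 mm behind the grasp point.
Start: joints at [-0.84, 0.501, -0.427, 1.55, 0.221, 1.138, -0.21], TCP at [0.293, 0.58, 0.235] pointing down, gripper open.
Joint ranges: [-2.88, 2.88], [-0.31, 2.03], [-1.54, 1.56], [0.2, 2.42], [-1.41, 4.55], [0.19, 2.02], [-2.57, 2.57]. Speed limits (rad/s): [2.57, 2.57, 3.14, 3.14, 3.14, 3.14, 3.14].

## Interface

Orientations are given as [roll, pitch, yaw] about the fixed x, y, z axes, in that order (R = Rz(yaw) Ry(pitch) Rx(roll)).
In Python, from rig import arm gives the robot as it stands. The module is installed in compiled form; this text tells all that it offers.
- The arm moves only by the tool arm_command, never from a script. Its argument "motion" is a list of rows, each an object of numbers: "dx", "dy", "dz": the shift along the tool's x, y, z in mm; "rx", "ry", "rz": the turn, a rotation vector about the tool's x, y, z in rad. In form: [{"dx": .., "dy": .., "dz": .., "rx": .., "ry": .., "rz": ..}, ...]. A call has 1 to 12 rows; each row shifts and turns the commanded pose from where the row before left it, along the tool's axes as they then stand; what a row does not reach is not made up. A row lasts 1/12 s, in which the tool goes at most 41.7 mm and 7.16 degrees, less where a joint would pass 70% of its speed; a pose out of reach is approached as far as the arm can. A call is refused whole if a number of a shift passes 41.7 or a number of a turn 0.125, either way. A call with a gripper value outside its range is refused whole. "grip" is the opening, from -1 (shut) to 1 (fully open), set as the call begins (left out, the last holds). The fingers move at their own pace and stop on an object; the grip force is fixed at half the most. Time passes only in rows, so rows that do not move let the fingers close. It gives the time, the measured TCP pose, the force, the opening and the grip force at its end, in the units of the state.
- arm.get_obs(): the state, without advancing time (a new reading comes with each control period).
- arm.get_image(name): name is "scene" or "top" or "wrist"; returns a dict with "color" (384x512x3 uint8, red, green, blue), "depth" (384x512 float32, m along the optical axis (not along the pixel's ray), 0 where there is no reading), "camera_matrix" (3x3 intrinsics, pixels), "distortion" ([k1, k2, p1, p2, k3] as OpenCV has them; the pictures are not rectified), "extrinsics" (4x4, takes a point from world to camera coordinates). Camera axes: x right, y down, z forward; pixel columns grow to the right and rows downward; lengths in m; the calibration is good to about 2 mm. A picture is of the moment at which its call begins.
- arm.sign_off(): hands the job in; it is judged then, once.
The state is a dict: "clock": time; "joint_pos": joint angles; "qvel": joint speeds; "joint_efforts": joint torques, N m; "ee_pos": TCP position; "eef_rot": TCP orientation; "wrist_force": force on the tool from outside, world axes, zero at the start; "wrist_torque": the same for the moment, N m; "finger_gap": finger opening in m; "gripper_force": force on a finger pad.
Only numpy, scipy, OpenCV 4.12 (cv2) and the standard library are available. Lean on these libraries where they do the work, as an engineer would, in place of code of your own. Each camera call takes 0.05 s, during which the arm holds its last target. There are 200 camera calls.

## Working session

There is one attempt and no reset: what is moved stays moved. The work goes in short steps, Python scripts to look and compute and a tool call to move; the robot and the scene stay as the last step left them, time stands still between calls to the robot, and variables do not carry over. Pictures are saved under pics/ and viewed, at most 10 in all, crops included, and the job is handed in when it is done.

Besides the shell and the picture viewer there is one more tool, called after "Request:" as a command line: name --argument value ..., lists and objects as JSON in quotes. arm_command: Moves the arm, as the interface text tells. Its arguments: {"type":"object","properties":{"motion":{"type":"array"},"grip":{"type":"number"}},"required":["motion"]}

```bash
mkdir -p pics; python3 - <<'E'
from rig import arm
import cv2,numpy as np,pickle
d={}
for n in ("scene","top"):
    im=arm.get_image(n); d[n]=im
    cv2.imwrite(f"pics/{n}0.png",cv2.cvtColor(im["color"],cv2.COLOR_RGB2BGR))
pickle.dump(d,open("d0.pkl","wb"))
o=arm.get_obs(); print(o, arm.finger_overhang)
print(d["top"]["extrinsics"],d["top"]["camera_matrix"],d["top"]["distortion"])
E
```

```text
{'clock': 0.1, 'joint_pos': array([-0.83980314,  0.50173097, -0.42681164,  1.55132864,  0.22081218,
        1.13831085, -0.21032023]), 'qvel': array([ 0.00163681, -0.0027369 , -0.00012879, -0.00191335,  0.00131799,
        0.00030132, -0.00056853]), 'joint_efforts': array([-1.14411284e-02, -5.67873323e+01, -5.83862320e+00, -2.79915547e+01,
       -6.90692640e-02,  2.41320231e-02,  4.18664570e-05]), 'ee_pos': array([0.29285914, 0.57960403, 0.23380393]), 'eef_rot': array([-3.13987073e+00, -4.58701683e-05,  2.67383292e+00]), 'wrist_force': array([-0.49861036, -0.87984635,  0.61844006]), 'wrist_torque': array([ 0.01530454, -0.02239757,  0.03891089]), 'gripper_force': 0.0, 'finger_gap': 0.09167572847342272} 0.008
[[ 6.28965110e-02 -9.98019983e-01 -3.77661491e-04 -7.52188329e-03]
 [-9.76412964e-01 -6.14564852e-02 -2.06980248e-01  5.80958791e-01]
 [ 2.06547214e-01  1.33870890e-02 -9.78345049e-01  1.51326840e+00]
 [ 0.00000000e+00  0.00000000e+00  0.00000000e+00  1.00000000e+00]] [[489.16884123   0.         257.14235217]
 [  0.         489.16884123 194.38913334]
 [  0.           0.           1.        ]] [-0.07128757  0.          0.          0.          0.        ]
```

View pics/top0.png

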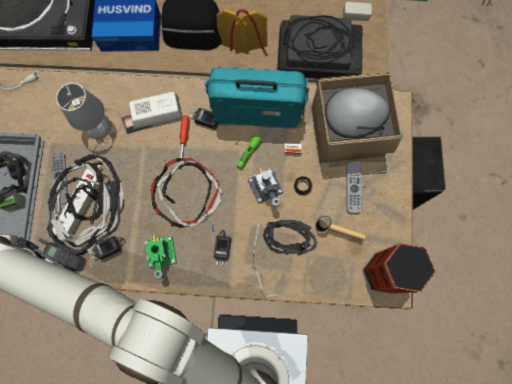

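View pics/scene0.png

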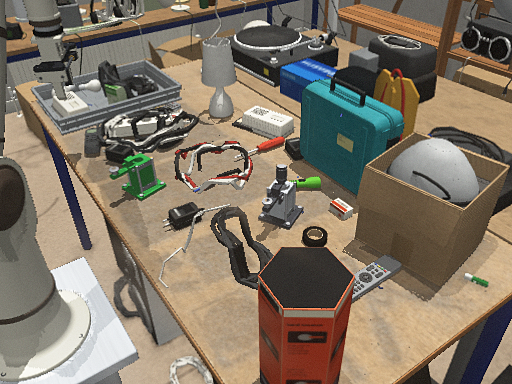

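The top view shows the aluminium ram at about (267,187), with its peg near (276,202). The mallet head is at (323,224) and its handle runs to (362,238). The green ram at (158,255) is the look-alike. The scene view agrees: the ram is at (280,200) and the torch is behind it. I'll measure from a point cloud next.

```bash
cat > h.py <<'E'
import numpy as np,cv2
def cloud(im):
    h,w=im["depth"].shape
    uv=np.stack(np.meshgrid(np.arange(w),np.arange(h)),-1).reshape(-1,1,2).astype(np.float32)
    n=cv2.undistortPoints(uv,im["camera_matrix"],im["distortion"]).reshape(h,w,2)
    d=im["depth"]; p=np.dstack([n*d[...,None],d])
    E=im["extrinsics"]; P=(p-E[:3,3])@E[:3,:3]
    P[d==0]=np.nan
    return P
E
python3 - <<'E'
import pickle,cv2,numpy as np
from h import cloud
d=pickle.load(open("d0.pkl","rb"))
im=d["top"];P=cloud(im)
def show(n,r0,r1,c0,c1):
    print(n)
    print((P[r0:r1,c0:c1,2]*1000).round())
np.set_printoptions(linewidth=300)
for n,(r0,r1,c0,c1) in dict(ram=(165,212,245,290),mallet=(212,245,310,370)).items():
    Q=P[r0:r1,c0:c1].reshape(-1,3);Q=Q[~np.isnan(Q[:,2])]
    for a,b in ((.012,.03),(.03,.055),(.055,.075),(.075,.09),(.09,.1),(.1,.115),(.115,.15),(.15,.18)):
        S=Q[(Q[:,2]>a)&(Q[:,2]<b)]
        if len(S): print(n,a,b,len(S),S.mean(0).round(4),S.min(0).round(3),S.max(0).round(3))
T=cv2.resize(im["color"][140:250,240:380],None,fx=5.6,fy=5.4,interpolation=cv2.INTER_CUBIC)
S=d["scene"]["color"][150:240,240:330];S=cv2.resize(S,(594,594),interpolation=cv2.INTER_CUBIC)
cv2.imwrite("pics/crop1.png",T[...,::-1])
cv2.imwrite("pics/crop2.png",S[...,::-1])
E
```

```text
ram 0.012 0.03 97 [0.6131 0.0059 0.0159] [ 0.568 -0.049  0.012] [0.674 0.06  0.029]
ram 0.03 0.055 15 [0.6064 0.0237 0.0452] [0.586 0.011 0.034] [0.632 0.039 0.055]
ram 0.055 0.075 13 [0.6142 0.0155 0.0635] [ 0.586 -0.03   0.056] [0.665 0.039 0.073]
ram 0.075 0.09 104 [ 0.5927 -0.0077  0.0845] [ 0.541 -0.042  0.075] [0.663 0.039 0.09 ]
ram 0.09 0.1 179 [ 0.6079 -0.0009  0.0949] [ 0.546 -0.042  0.09 ] [0.656 0.039 0.1  ]
ram 0.1 0.115 88 [ 0.5867 -0.0124  0.1062] [ 0.541 -0.044  0.1  ] [0.657 0.039 0.115]
ram 0.115 0.15 54 [0.6166 0.0023 0.1368] [ 0.588 -0.013  0.116] [0.637 0.017 0.15 ]
ram 0.15 0.18 38 [0.6227 0.0058 0.1523] [ 0.61  -0.008  0.15 ] [0.636 0.017 0.157]
mallet 0.012 0.03 34 [ 0.5003 -0.2095  0.0177] [ 0.438 -0.317  0.012] [ 0.551 -0.15   0.029]
mallet 0.03 0.055 219 [ 0.4803 -0.2576  0.048 ] [ 0.458 -0.321  0.033] [ 0.506 -0.168  0.055]
mallet 0.055 0.075 39 [ 0.4837 -0.2287  0.0616] [ 0.461 -0.319  0.055] [ 0.521 -0.169  0.075]
mallet 0.075 0.09 35 [ 0.4977 -0.1883  0.0816] [ 0.482 -0.209  0.075] [ 0.52  -0.17   0.087]
```

View pics/crop1.png

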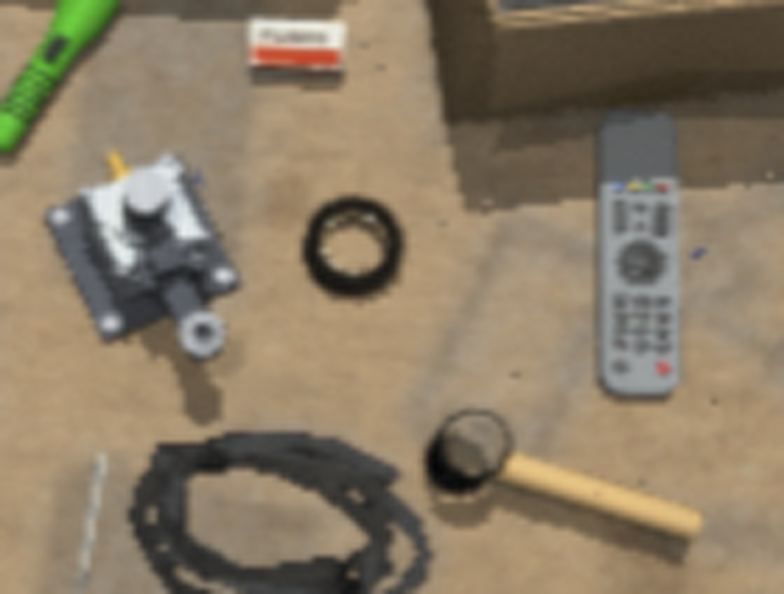

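The crop shows the peg head at crop pixel (203,333), the rod top at (147,190), the mallet head top at (475,445) and the handle end at (698,520). The ports are on the far side from the peg. Next I intersect these rays with the known heights.

```bash
cat >> h.py <<'E'
def ray(im,uv,z):
    n=cv2.undistortPoints(np.array([[uv]],np.float32),im["camera_matrix"],im["distortion"]).ravel()
    E=im["extrinsics"];R=E[:3,:3];c=-R.T@E[:3,3];v=R.T@np.array([*n,1])
    return c+v*(z-c[2])/v[2]
E
python3 - <<'E'
import pickle,numpy as np
from h import *
d=pickle.load(open("d0.pkl","rb"));im=d["top"]
c=lambda x,y:(240+(x+.5)/5.6-.5,140+(y+.5)/5.4-.5)
for n,x,y,z in (("peg",203,333,.107),("rodtop",147,192,.157),("mtop",475,446,.085),("hend",698,521,.0425),("hstart",510,468,.0425)):
    print(n,ray(im,c(x,y),z).round(4))
P=cloud(im)
# handle line & rod top & mallet
Q=P[212:245,310:370].reshape(-1,3);H=Q[(Q[:,2]>.04)&(Q[:,2]<.056)&(Q[:,1]<-.215)]
print(cv2.fitLine(H[:,:2].astype(np.float32),cv2.DIST_HUBER,0,.01,.01).ravel(),H.mean(0),H[:,1].min())
Q=P[165:212,245:290].reshape(-1,3);S=Q[(Q[:,2]>.15)];print("rod",S.mean(0),cv2.minEnclosingCircle(S[:,:2].astype(np.float32)))
S=Q[(Q[:,2]>.098)&(Q[:,2]<.112)&(Q[:,0]<.575)];print("peg",len(S),S.mean(0),cv2.minEnclosingCircle(S[:,:2].astype(np.float32)))
S=Q[(Q[:,2]>.005)&(Q[:,2]<.014)];print("flange",len(S),cv2.minAreaRect(S[:,:2].astype(np.float32)))
# scene camera
im=d["scene"];P=cloud(im).reshape(-1,3)
S=P[(abs(P[:,0]-.62)<.04)&(abs(P[:,1])<.04)&(P[:,2]>.12)];print("scene rod",len(S),S.mean(0),cv2.minEnclosingCircle(S[:,:2].astype(np.float32)))
S=P[(abs(P[:,0]-.55)<.02)&(abs(P[:,1]+.02)<.03)&(P[:,2]>.098)];print("scene peg",len(S),S.mean(0) if len(S) else 0,S[:,2].max() if len(S) else 0)
E
```

```text
peg [ 0.5524 -0.0311  0.107 ]
rodtop [0.6213 0.005  0.157 ]
mtop [ 0.4995 -0.1873  0.085 ]
hend [ 0.4692 -0.3225  0.0425]
hstart [ 0.4944 -0.2134  0.0425]
[ 0.27728596  0.9607874   0.47684336 -0.2736799 ] [ 0.47914631 -0.26767008  0.04912343] -0.3211206365134704
rod [0.6227291  0.00576571 0.15226568] ((0.6225116848945618, 0.005202726926654577), 0.013687938451766968)
peg 34 [ 0.55238499 -0.03125798  0.1031265 ] ((0.5527368783950806, -0.031683795154094696), 0.012894739396870136)
flange 328 ((0.6163407564163208, -0.0017632171511650085), (0.15798042714595795, 0.14718881249427795), 3.8880503177642822)
scene rod 171 [ 6.17514900e-01 -9.83739527e-05  1.40985362e-01] ((0.6190935373306274, 0.003642629599198699), 0.015609674155712128)
scene peg 57 [ 0.55009055 -0.03452438  0.10288618] 0.10670035369318598
```

```bash
cat >> h.py <<'E'
def go(x,y,z,yaw=None,n=None):
    """tool-axes shift from the measured pose to a world point (mm), tool down"""
    from rig import arm
    from scipy.spatial.transform import Rotation as R
    o=arm.get_obs();r=R.from_euler("xyz",o["eef_rot"])
    print("pos",o["ee_pos"].round(4),"rot",o["eef_rot"].round(3),"t",o["clock"],"j",o["joint_pos"].round(2))
    print("shift mm",(r.inv().apply(np.array([x,y,z])-o["ee_pos"])*1000).round(1))
    if yaw is not None: print("turn",(r.inv()*R.from_euler("xyz",[np.pi,0,yaw])).as_rotvec().round(4))
E
python3 - <<'E'
import pickle,numpy as np
from h import *
d=pickle.load(open("d0.pkl","rb"))
for k in d:
    P=cloud(d[k]).reshape(-1,3)
    for s in (1,-1):
        c=np.array([.5,-.187])+s*.05*np.array([.966,-.26])
        S=P[np.hypot(*(P[:,:2]-c).T)<.022]; print(k,s,len(S),np.sort(S[:,2])[-5:].round(3))
    S=P[(P[:,0]>.3)&(P[:,0]<.58)&(P[:,1]>-.35)&(P[:,1]<.5)&(P[:,2]<.6)];print("max z on path",np.percentile(S[:,2],[90,99,99.9]))
E
```

```text
scene 1 0 []
scene -1 0 []
max z on path [0.0577741  0.11275851 0.28728097]
top 1 130 [0.006 0.008 0.009 0.01  0.034]
top -1 137 [0.012 0.012 0.012 0.015 0.016]
max z on path [0.0531683  0.24789966 0.28845138]
```

Request:
arm_command --motion '[{"rz": 0.124},{"rz": 0.124},{"rz": 0.124},{"rz": 0.124},{"rz": 0.124},{"rz": 0.124},{"rz": 0.124},{"rz": 0.124},{"rz": 0.124},{"rz": 0.124},{"rz": 0.124}]' --grip 1

```text
$.motion[0]: bad value
```

Request:
arm_command --motion '[{"dx": 0,"dy": 0,"dz": 0,"rx": 0,"ry": 0,"rz": 0.124},{"dx": 0,"dy": 0,"dz": 0,"rx": 0,"ry": 0,"rz": 0.124},{"dx": 0,"dy": 0,"dz": 0,"rx": 0,"ry": 0,"rz": 0.124},{"dx": 0,"dy": 0,"dz": 0,"rx": 0,"ry": 0,"rz": 0.124},{"dx": 0,"dy": 0,"dz": 0,"rx": 0,"ry": 0,"rz": 0.124},{"dx": 0,"dy": 0,"dz": 0,"rx": 0,"ry": 0,"rz": 0.124},{"dx": 0,"dy": 0,"dz": 0,"rx": 0,"ry": 0,"rz": 0.124},{"dx": 0,"dy": 0,"dz": 0,"rx": 0,"ry": 0,"rz": 0.124},{"dx": 0,"dy": 0,"dz": 0,"rx": 0,"ry": 0,"rz": 0.124},{"dx": 0,"dy": 0,"dz": 0,"rx": 0,"ry": 0,"rz": 0.124},{"dx": 0,"dy": 0,"dz": 0,"rx": 0,"ry": 0,"rz": 0.124}]' --grip 1

```text
clock: 1.02
ee_pos: [0.2928, 0.5798, 0.2341]
eef_rot: [-3.141, 0.001, 1.304]
wrist_force: [0.3, 0.1, -0.6]
finger_gap: 0.0919
gripper_force: 0.0
```

Request:
arm_command --motion '[{"dx": -28,"dy": 18,"dz": 0,"rx": 0,"ry": 0,"rz": 0},{"dx": -28,"dy": 18,"dz": 0,"rx": 0,"ry": 0,"rz": 0},{"dx": -28,"dy": 18,"dz": 0,"rx": 0,"ry": 0,"rz": 0},{"dx": -28,"dy": 18,"dz": 0,"rx": 0,"ry": 0,"rz": 0},{"dx": -28,"dy": 18,"dz": 0,"rx": 0,"ry": 0,"rz": 0},{"dx": -28,"dy": 18,"dz": 0,"rx": 0,"ry": 0,"rz": 0},{"dx": -28,"dy": 18,"dz": 0,"rx": 0,"ry": 0,"rz": 0},{"dx": -28,"dy": 18,"dz": 0,"rx": 0,"ry": 0,"rz": 0},{"dx": -28,"dy": 18,"dz": 0,"rx": 0,"ry": 0,"rz": 0},{"dx": -28,"dy": 18,"dz": 0,"rx": 0,"ry": 0,"rz": 0},{"dx": -28,"dy": 18,"dz": 0,"rx": 0,"ry": 0,"rz": 0},{"dx": -28,"dy": 18,"dz": 0,"rx": 0,"ry": 0,"rz": 0}]'

```text
clock: 2.02
ee_pos: [0.415, 0.1981, 0.2345]
eef_rot: [-3.141, 0.0, 1.31]
wrist_force: [0.6, -0.5, 0.1]
finger_gap: 0.0917
gripper_force: 0.0
```

```bash
python3 -c "
from h import *
go(.5,-.187,.20,1.308)"
```

```text
pos [0.415  0.1981 0.2345] rot [-3.141  0.     1.31 ] t 2.0167 j [-0.53  0.13  0.03  2.02 -0.    0.99 -0.76]
shift mm [-350.1  181.5   34.6]
turn [-0.0003  0.0002  0.002 ]
```

Request:
arm_command --motion '[{"dx": -30,"dy": 16,"dz": 0,"rx": 0,"ry": 0,"rz": 0},{"dx": -30,"dy": 16,"dz": 0,"rx": 0,"ry": 0,"rz": 0},{"dx": -30,"dy": 15,"dz": 0,"rx": 0,"ry": 0,"rz": 0},{"dx": -30,"dy": 15,"dz": 0,"rx": 0,"ry": 0,"rz": 0},{"dx": -30,"dy": 15,"dz": 0,"rx": 0,"ry": 0,"rz": 0},{"dx": -30,"dy": 15,"dz": 0,"rx": 0,"ry": 0,"rz": 0},{"dx": -30,"dy": 15,"dz": 0,"rx": 0,"ry": 0,"rz": 0},{"dx": -30,"dy": 15,"dz": 0,"rx": 0,"ry": 0,"rz": 0},{"dx": -30,"dy": 15,"dz": 5,"rx": 0,"ry": 0,"rz": 0},{"dx": -30,"dy": 15,"dz": 10,"rx": 0,"ry": 0,"rz": 0},{"dx": -30,"dy": 15,"dz": 10,"rx": 0,"ry": 0,"rz": 0},{"dx": -20,"dy": 14,"dz": 10,"rx": 0,"ry": 0,"rz": 0}]'

```text
clock: 3.02
ee_pos: [0.499, -0.1886, 0.1993]
eef_rot: [3.141, 0.001, 1.307]
wrist_force: [0.4, 0.6, -0.2]
finger_gap: 0.0915
gripper_force: 0.0
```

```bash
python3 - <<'E'
from h import *
from rig import arm
im=arm.get_image("wrist");cv2.imwrite("pics/w1.png",im["color"][...,::-1])
P=cloud(im).reshape(-1,3)
S=P[(abs(P[:,2]-.085)<.006)&(np.hypot(P[:,0]-.5,P[:,1]+.187)<.05)]
print(len(S),S.mean(0) if len(S) else 0, cv2.minEnclosingCircle(S[:,:2].astype(np.float32)) if len(S) else 0)
go(.5,-.187,.055,1.308)
E
```

```text
377 [ 0.50240566 -0.18237675  0.08305569] ((0.5011709928512573, -0.187181755900383), 0.020865581929683685)
pos [ 0.4992 -0.1926  0.1976] rot [3.142 0.004 1.304] t 3.0667 j [ 0.03  0.32  0.35  1.9  -0.13  0.95  0.16]
shift mm [  6.3  -0.7 142.6]
turn [ 0.      0.0042 -0.0045]
```

View pics/w1.png

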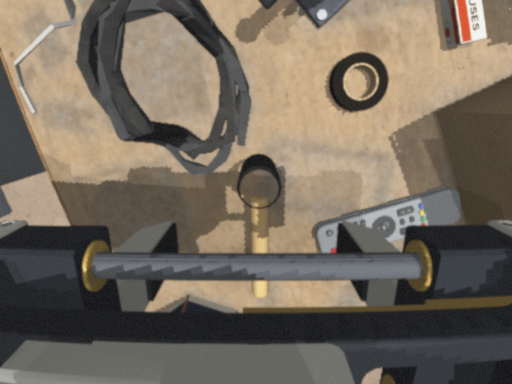

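The wrist view shows the mallet head at (260,182), centred between the fingers with the handle running straight below it. The remote is clear of both fingers, so I go down and grip.

Request:
arm_command --motion '[{"dx": 0,"dy": 2,"dz": 10,"rx": 0,"ry": 0,"rz": 0},{"dx": 0,"dy": 0,"dz": 20,"rx": 0,"ry": 0,"rz": 0},{"dx": 0,"dy": 0,"dz": 20,"rx": 0,"ry": 0,"rz": 0},{"dx": 0,"dy": 0,"dz": 15,"rx": 0,"ry": 0,"rz": 0},{"dx": 0,"dy": 0,"dz": 0,"rx": 0,"ry": 0,"rz": 0}]'

```text
clock: 3.48
ee_pos: [0.499, -0.1827, 0.1312]
eef_rot: [-3.135, -0.001, 1.312]
wrist_force: [-1.0, 0.6, -0.0]
finger_gap: 0.0919
gripper_force: 0.0
```

```bash
python3 -c "
from h import *
go(.501,-.187,.055,1.308)"
```

```text
pos [ 0.499  -0.1827  0.1312] rot [-3.135e+00 -1.000e-03  1.312e+00] t 3.4833 j [ 0.04  0.41  0.32  1.95 -0.17  0.81  0.2 ]
shift mm [-3.7  3.5 76.2]
turn [-0.0067 -0.0009  0.0038]
```

Request:
arm_command --motion '[{"dx": -3,"dy": 2,"dz": 16,"rx": 0,"ry": 0,"rz": 0},{"dx": 0,"dy": 0,"dz": 20,"rx": 0,"ry": 0,"rz": 0},{"dx": 0,"dy": 0,"dz": 20,"rx": 0,"ry": 0,"rz": 0},{"dx": 0,"dy": 0,"dz": 14,"rx": 0,"ry": 0,"rz": 0},{"dx": 0,"dy": 0,"dz": 6,"rx": 0,"ry": 0,"rz": 0},{"dx": 0,"dy": 0,"dz": 0,"rx": 0,"ry": 0,"rz": 0},{"dx": 0,"dy": 0,"dz": 0,"rx": 0,"ry": 0,"rz": 0}]'

```text
clock: 4.07
ee_pos: [0.5031, -0.1885, 0.0593]
eef_rot: [3.141, -0.0, 1.311]
wrist_force: [0.2, 0.6, -0.5]
finger_gap: 0.092
gripper_force: 0.0
```

Request:
arm_command --motion '[{"dx": 0,"dy": 0,"dz": 0,"rx": 0,"ry": 0,"rz": 0},{"dx": 0,"dy": 0,"dz": 0,"rx": 0,"ry": 0,"rz": 0},{"dx": 0,"dy": 0,"dz": 0,"rx": 0,"ry": 0,"rz": 0},{"dx": 0,"dy": 0,"dz": 0,"rx": 0,"ry": 0,"rz": 0},{"dx": 0,"dy": 0,"dz": 0,"rx": 0,"ry": 0,"rz": 0},{"dx": 0,"dy": 0,"dz": 0,"rx": 0,"ry": 0,"rz": 0},{"dx": 0,"dy": 0,"dz": 0,"rx": 0,"ry": 0,"rz": 0},{"dx": 0,"dy": 0,"dz": 0,"rx": 0,"ry": 0,"rz": 0},{"dx": 0,"dy": 0,"dz": 0,"rx": 0,"ry": 0,"rz": 0},{"dx": 0,"dy": 0,"dz": 0,"rx": 0,"ry": 0,"rz": 0}]' --grip -1

```text
clock: 4.9
ee_pos: [0.5025, -0.1889, 0.0586]
eef_rot: [-3.141, -0.0, 1.31]
wrist_force: [-1.2, -0.4, -0.7]
finger_gap: 0.0411
gripper_force: 29.9
```

Request:
arm_command --motion '[{"dx": 0,"dy": 0,"dz": -4,"rx": 0,"ry": 0,"rz": 0},{"dx": 0,"dy": 0,"dz": -10,"rx": 0,"ry": 0,"rz": 0},{"dx": 0,"dy": 0,"dz": -15,"rx": 0,"ry": 0,"rz": 0},{"dx": 0,"dy": 0,"dz": -18,"rx": 0,"ry": 0,"rz": 0},{"dx": 0,"dy": 0,"dz": -18,"rx": 0,"ry": 0,"rz": 0},{"dx": 0,"dy": 0,"dz": -18,"rx": 0,"ry": 0,"rz": 0},{"dx": 0,"dy": 0,"dz": -18,"rx": 0,"ry": 0,"rz": 0},{"dx": 0,"dy": 0,"dz": -18,"rx": 0,"ry": 0,"rz": 0},{"dx": 0,"dy": 0,"dz": -14,"rx": 0,"ry": 0,"rz": 0},{"dx": 0,"dy": 0,"dz": -7,"rx": 0,"ry": 0,"rz": 0},{"dx": 0,"dy": 0,"dz": 0,"rx": 0,"ry": 0,"rz": 0},{"dx": 0,"dy": 0,"dz": 0,"rx": 0,"ry": 0,"rz": 0}]'

```text
clock: 5.9
ee_pos: [0.5026, -0.1888, 0.1988]
eef_rot: [3.141, -0.0, 1.31]
wrist_force: [0.0, -0.1, -3.5]
finger_gap: 0.0416
gripper_force: 29.9
```

```bash
python3 -c "
from h import *
go(.5505,-.0345,.195,1.308)"
```

```text
pos [ 0.5026 -0.1888  0.1988] rot [ 3.141 -0.     1.31 ] t 5.9 j [ 0.02  0.32  0.35  1.89 -0.13  0.95  0.17]
shift mm [161.5   6.5   3.8]
turn [ 0.0003 -0.0002  0.0019]
```

Request:
arm_command --motion '[{"dx": 8,"dy": 0.5,"dz": 0,"rx": 0,"ry": 0,"rz": 0},{"dx": 16,"dy": 1,"dz": 0,"rx": 0,"ry": 0,"rz": 0},{"dx": 20,"dy": 1,"dz": 0,"rx": 0,"ry": 0,"rz": 0},{"dx": 22,"dy": 1,"dz": 0,"rx": 0,"ry": 0,"rz": 0},{"dx": 22,"dy": 1,"dz": 0,"rx": 0,"ry": 0,"rz": 0},{"dx": 22,"dy": 1,"dz": 0,"rx": 0,"ry": 0,"rz": 0},{"dx": 20,"dy": 1,"dz": 0,"rx": 0,"ry": 0,"rz": 0},{"dx": 16,"dy": 0,"dz": 0,"rx": 0,"ry": 0,"rz": 0},{"dx": 10,"dy": 0,"dz": 0,"rx": 0,"ry": 0,"rz": 0},{"dx": 5,"dy": 0,"dz": 0,"rx": 0,"ry": 0,"rz": 0},{"dx": 0,"dy": 0,"dz": 0,"rx": 0,"ry": 0,"rz": 0},{"dx": 0,"dy": 0,"dz": 0,"rx": 0,"ry": 0,"rz": 0}]'

```text
clock: 6.9
ee_pos: [0.55, -0.0359, 0.1982]
eef_rot: [-3.141, 0.001, 1.309]
wrist_force: [-0.3, -0.7, -2.1]
finger_gap: 0.0412
gripper_force: 29.9
```

```bash
python3 -c "
from h import *
go(.5505,-.0345,.1656,1.308)
from rig import arm
for n in ('scene','top'):
  im=arm.get_image(n);P=cloud(im);c=im['color']
  if n=='scene':
    cv2.imwrite('pics/s1.png',cv2.resize(c[80:280,180:400],(660,600),interpolation=cv2.INTER_CUBIC)[...,::-1])
"
```

```text
pos [ 0.55   -0.0359  0.1982] rot [-3.141e+00  1.000e-03  1.309e+00] t 6.9 j [-0.21  0.34  0.28  1.86 -0.11  0.96 -0.15]
shift mm [ 1.5  0.1 32.6]
turn [-0.0009  0.001   0.0013]
```

View pics/s1.png

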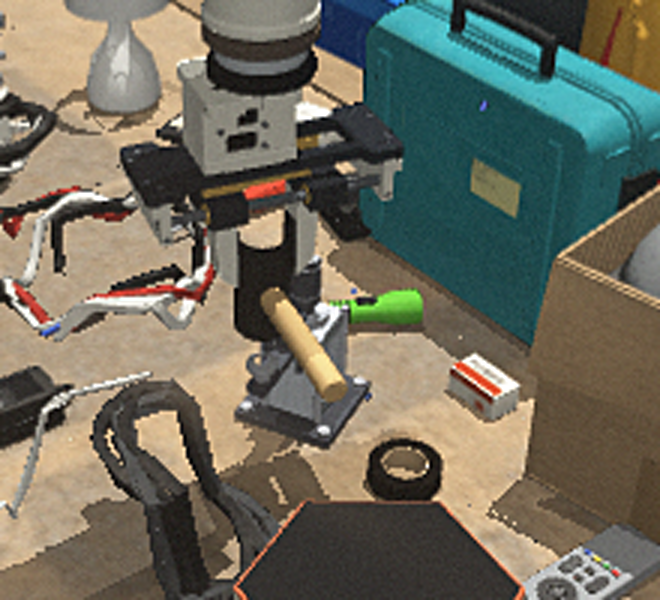

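The mallet face is above the peg (peg at about (262,365) in the crop) and the handle is clear of the rod. Now I press down slowly.

Request:
arm_command --motion '[{"dx": 1,"dy": 0,"dz": 8,"rx": 0,"ry": 0,"rz": 0},{"dx": 0,"dy": 0,"dz": 8,"rx": 0,"ry": 0,"rz": 0},{"dx": 0,"dy": 0,"dz": 8,"rx": 0,"ry": 0,"rz": 0},{"dx": 0,"dy": 0,"dz": 5,"rx": 0,"ry": 0,"rz": 0},{"dx": 0,"dy": 0,"dz": 4,"rx": 0,"ry": 0,"rz": 0},{"dx": 0,"dy": 0,"dz": 3,"rx": 0,"ry": 0,"rz": 0},{"dx": 0,"dy": 0,"dz": 3,"rx": 0,"ry": 0,"rz": 0},{"dx": 0,"dy": 0,"dz": 3,"rx": 0,"ry": 0,"rz": 0}]'

```text
clock: 7.67
ee_pos: [0.5502, -0.0347, 0.1575]
eef_rot: [-3.14, 0.001, 1.309]
wrist_force: [-5.8, -1.0, 8.7]
finger_gap: 0.0416
gripper_force: 30.0
```

Request:
arm_command --motion '[{"dx": 0,"dy": 0,"dz": 2,"rx": 0,"ry": 0,"rz": 0},{"dx": 0,"dy": 0,"dz": 2,"rx": 0,"ry": 0,"rz": 0},{"dx": 0,"dy": 0,"dz": 2,"rx": 0,"ry": 0,"rz": 0}]'

```text
clock: 7.92
ee_pos: [0.5505, -0.0351, 0.1518]
eef_rot: [-3.141, 0.001, 1.309]
wrist_force: [-5.4, -1.9, 8.1]
finger_gap: 0.0415
gripper_force: 30.0
```

Request:
arm_command --motion '[{"dx": 0,"dy": 0,"dz": 2,"rx": 0,"ry": 0,"rz": 0},{"dx": 0,"dy": 0,"dz": 2,"rx": 0,"ry": 0,"rz": 0}]'

```text
clock: 8.08
ee_pos: [0.5506, -0.0352, 0.1478]
eef_rot: [-3.141, 0.001, 1.309]
wrist_force: [-5.1, -2.1, 8.0]
finger_gap: 0.0414
gripper_force: 30.0
```

Request:
arm_command --motion '[{"dx": 0,"dy": 0,"dz": 1.5,"rx": 0,"ry": 0,"rz": 0},{"dx": 0,"dy": 0,"dz": 1.5,"rx": 0,"ry": 0,"rz": 0}]'

```text
clock: 8.25
ee_pos: [0.5506, -0.0352, 0.1447]
eef_rot: [-3.141, 0.001, 1.309]
wrist_force: [-4.7, -1.6, 8.8]
finger_gap: 0.0417
gripper_force: 30.0
```

Request:
arm_command --motion '[{"dx": 0,"dy": 0,"dz": 1,"rx": 0,"ry": 0,"rz": 0},{"dx": 0,"dy": 0,"dz": 1,"rx": 0,"ry": 0,"rz": 0}]'

```text
clock: 8.42
ee_pos: [0.5508, -0.0355, 0.1441]
eef_rot: [3.141, 0.0, 1.309]
wrist_force: [-10.2, -1.0, 25.2]
finger_gap: 0.0415
gripper_force: 30.1
```

The force jumped to 25 N at the stop. I lift off and carry the mallet back.

Request:
arm_command --motion '[{"dx": 0,"dy": 0,"dz": -3,"rx": 0,"ry": 0,"rz": 0},{"dx": 0,"dy": 0,"dz": -8,"rx": 0,"ry": 0,"rz": 0},{"dx": 0,"dy": 0,"dz": -14,"rx": 0,"ry": 0,"rz": 0},{"dx": 0,"dy": 0,"dz": -16,"rx": 0,"ry": 0,"rz": 0},{"dx": -6,"dy": 0,"dz": -10,"rx": 0,"ry": 0,"rz": 0},{"dx": -14,"dy": -1,"dz": -4,"rx": 0,"ry": 0,"rz": 0},{"dx": -20,"dy": -1,"dz": 0,"rx": 0,"ry": 0,"rz": 0},{"dx": -24,"dy": -1,"dz": 0,"rx": 0,"ry": 0,"rz": 0},{"dx": -24,"dy": -1,"dz": 0,"rx": 0,"ry": 0,"rz": 0},{"dx": -24,"dy": -1,"dz": 0,"rx": 0,"ry": 0,"rz": 0},{"dx": -20,"dy": -1,"dz": 0,"rx": 0,"ry": 0,"rz": 0},{"dx": -14,"dy": 0,"dz": 0,"rx": 0,"ry": 0,"rz": 0}]'

```text
clock: 9.42
ee_pos: [0.505, -0.1775, 0.1964]
eef_rot: [-3.141, 0.002, 1.306]
wrist_force: [-0.3, -0.3, -3.7]
finger_gap: 0.0417
gripper_force: 29.9
```

Request:
arm_command --motion '[{"dx": -8,"dy": 0,"dz": 0,"rx": 0,"ry": 0,"rz": 0},{"dx": -4,"dy": 0,"dz": 6,"rx": 0,"ry": 0,"rz": 0},{"dx": -2,"dy": 0,"dz": 14,"rx": 0,"ry": 0,"rz": 0},{"dx": 0,"dy": 0,"dz": 20,"rx": 0,"ry": 0,"rz": 0},{"dx": 0,"dy": 0,"dz": 20,"rx": 0,"ry": 0,"rz": 0},{"dx": 0,"dy": 0,"dz": 20,"rx": 0,"ry": 0,"rz": 0},{"dx": 0,"dy": 0,"dz": 18,"rx": 0,"ry": 0,"rz": 0},{"dx": 0,"dy": 0,"dz": 12,"rx": 0,"ry": 0,"rz": 0},{"dx": 0,"dy": 0,"dz": 6,"rx": 0,"ry": 0,"rz": 0},{"dx": 0,"dy": 0,"dz": 0,"rx": 0,"ry": 0,"rz": 0},{"dx": 0,"dy": 0,"dz": 0,"rx": 0,"ry": 0,"rz": 0}]'

```text
clock: 10.33
ee_pos: [0.504, -0.1871, 0.0808]
eef_rot: [3.142, -0.0, 1.31]
wrist_force: [0.8, 0.3, -3.3]
finger_gap: 0.0412
gripper_force: 29.9
```

```bash
python3 -c "
from h import *
go(.5025,-.1889,.0586,1.31)
from rig import arm
im=arm.get_image('scene');P=cloud(im).reshape(-1,3)
im=arm.get_image('top');c=im['color']
cv2.imwrite('pics/t2.png',cv2.resize(c[140:250,200:340],(763,600),interpolation=cv2.INTER_CUBIC)[...,::-1])
"
```

```text
pos [ 0.504  -0.1871  0.0808] rot [ 3.142 -0.     1.31 ] t 10.3333 j [ 0.07  0.49  0.3   1.97 -0.21  0.71  0.23]
shift mm [-2.1 -1.  22.2]
turn [ 0.0001 -0.      0.0001]
```

View pics/t2.png

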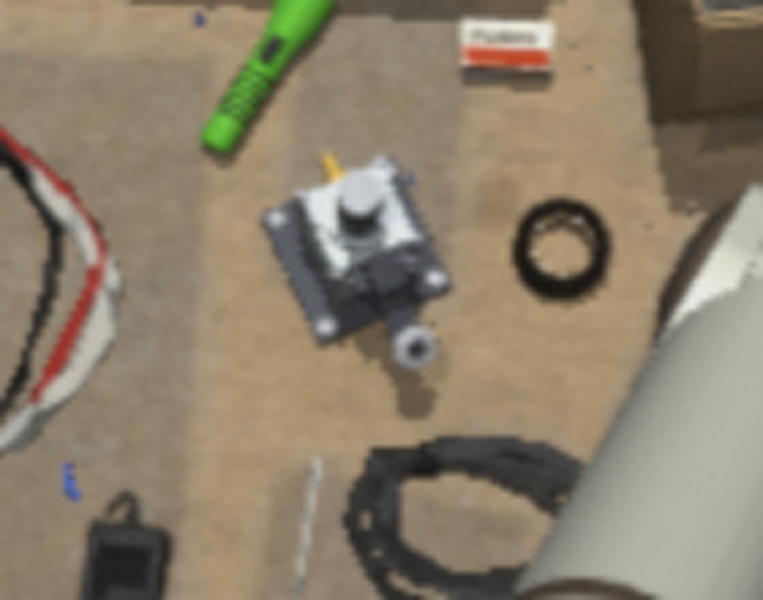

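The latch has swung off: the collar is fully visible around (360,230), and the peg at (415,347) has moved outwards. Now I set the mallet down.

Request:
arm_command --motion '[{"dx": -1,"dy": 0,"dz": 6,"rx": 0,"ry": 0,"rz": 0},{"dx": -1,"dy": 0,"dz": 6,"rx": 0,"ry": 0,"rz": 0},{"dx": 0,"dy": 0,"dz": 4,"rx": 0,"ry": 0,"rz": 0},{"dx": 0,"dy": 0,"dz": 3,"rx": 0,"ry": 0,"rz": 0},{"dx": 0,"dy": 0,"dz": 1,"rx": 0,"ry": 0,"rz": 0},{"dx": 0,"dy": 0,"dz": 1,"rx": 0,"ry": 0,"rz": 0},{"dx": 0,"dy": 0,"dz": 0,"rx": 0,"ry": 0,"rz": 0}]'

```text
clock: 11.02
ee_pos: [0.5031, -0.1891, 0.0595]
eef_rot: [-3.141, -0.0, 1.31]
wrist_force: [0.8, -0.2, -3.3]
finger_gap: 0.0415
gripper_force: 29.9
```

Request:
arm_command --motion '[{"dx": 0,"dy": 0,"dz": 0.7,"rx": 0,"ry": 0,"rz": 0},{"dx": 0,"dy": 0,"dz": 0.6,"rx": 0,"ry": 0,"rz": 0},{"dx": 0,"dy": 0,"dz": 0,"rx": 0,"ry": 0,"rz": 0}]'

```text
clock: 11.27
ee_pos: [0.5034, -0.1891, 0.0587]
eef_rot: [3.141, -0.0, 1.31]
wrist_force: [0.5, 0.4, -2.5]
finger_gap: 0.0415
gripper_force: 29.9
```

Request:
arm_command --motion '[{"dx": 0,"dy": 0,"dz": 0.6,"rx": 0,"ry": 0,"rz": 0},{"dx": 0,"dy": 0,"dz": 0,"rx": 0,"ry": 0,"rz": 0}]'

```text
clock: 11.43
ee_pos: [0.5034, -0.1891, 0.0585]
eef_rot: [3.141, -0.0, 1.31]
wrist_force: [-2.0, 0.7, 4.3]
finger_gap: 0.0416
gripper_force: 30.0
```

Request:
arm_command --motion '[{"dx": 0,"dy": 0,"dz": 0,"rx": 0,"ry": 0,"rz": 0},{"dx": 0,"dy": 0,"dz": 0,"rx": 0,"ry": 0,"rz": 0},{"dx": 0,"dy": 0,"dz": 0,"rx": 0,"ry": 0,"rz": 0},{"dx": 0,"dy": 0,"dz": 0,"rx": 0,"ry": 0,"rz": 0},{"dx": 0,"dy": 0,"dz": 0,"rx": 0,"ry": 0,"rz": 0},{"dx": 0,"dy": 0,"dz": 0,"rx": 0,"ry": 0,"rz": 0},{"dx": 0,"dy": 0,"dz": 0,"rx": 0,"ry": 0,"rz": 0},{"dx": 0,"dy": 0,"dz": 0,"rx": 0,"ry": 0,"rz": 0}]' --grip 1

```text
clock: 12.1
ee_pos: [0.5032, -0.1891, 0.0577]
eef_rot: [-3.142, 0.0, 1.31]
wrist_force: [-0.1, 0.6, -0.0]
finger_gap: 0.0893
gripper_force: 0.0
```

Request:
arm_command --motion '[{"dx": 0,"dy": 0,"dz": -6,"rx": 0,"ry": 0,"rz": 0},{"dx": 0,"dy": 0,"dz": -14,"rx": 0,"ry": 0,"rz": 0},{"dx": 0,"dy": 0,"dz": -22,"rx": 0,"ry": 0,"rz": 0},{"dx": 0,"dy": 0,"dz": -24,"rx": 0,"ry": 0,"rz": 0},{"dx": 0,"dy": 0,"dz": -24,"rx": 0,"ry": 0,"rz": 0},{"dx": 0,"dy": 0,"dz": -24,"rx": 0,"ry": 0,"rz": 0},{"dx": 0,"dy": 0,"dz": -24,"rx": 0,"ry": 0,"rz": 0},{"dx": 0,"dy": 0,"dz": -22,"rx": 0,"ry": 0,"rz": 0},{"dx": 0,"dy": 0,"dz": -14,"rx": 0,"ry": 0,"rz": 0},{"dx": 0,"dy": 0,"dz": -8,"rx": 0,"ry": 0,"rz": 0},{"dx": 0,"dy": 0,"dz": 0,"rx": 0,"ry": 0,"rz": 0}]'

```text
clock: 13.02
ee_pos: [0.5043, -0.1895, 0.242]
eef_rot: [3.138, -0.0, 1.31]
wrist_force: [0.6, 0.6, -0.0]
finger_gap: 0.0918
gripper_force: 0.0
```

Request:
arm_command --motion '[{"dx": 10,"dy": 3,"dz": 0,"rx": 0,"ry": 0,"rz": 0},{"dx": 20,"dy": 6,"dz": 0,"rx": 0,"ry": 0,"rz": 0},{"dx": 25,"dy": 7,"dz": 0,"rx": 0,"ry": 0,"rz": 0},{"dx": 27,"dy": 8,"dz": 0,"rx": 0,"ry": 0,"rz": 0},{"dx": 27,"dy": 8,"dz": 0,"rx": 0,"ry": 0,"rz": 0},{"dx": 27,"dy": 8,"dz": 0,"rx": 0,"ry": 0,"rz": 0},{"dx": 25,"dy": 8,"dz": 0,"rx": 0,"ry": 0,"rz": 0},{"dx": 25,"dy": 7,"dz": 0,"rx": 0,"ry": 0,"rz": 0},{"dx": 20,"dy": 6,"dz": 0,"rx": 0,"ry": 0,"rz": 0},{"dx": 12,"dy": 3,"dz": 0,"rx": 0,"ry": 0,"rz": 0}]'

```text
clock: 13.85
ee_pos: [0.6214, 0.0095, 0.2375]
eef_rot: [-3.138, -0.001, 1.314]
wrist_force: [0.5, -0.2, -0.3]
finger_gap: 0.0918
gripper_force: 0.0
```

Request:
arm_command --motion '[{"dx": 0,"dy": 0,"dz": 0,"rx": 0,"ry": 0,"rz": 0.08},{"dx": 0,"dy": 0,"dz": 0,"rx": 0,"ry": 0,"rz": 0.1},{"dx": 0,"dy": 0,"dz": 0,"rx": 0,"ry": 0,"rz": 0.11},{"dx": 0,"dy": 0,"dz": 0,"rx": 0,"ry": 0,"rz": 0.11},{"dx": 0,"dy": 0,"dz": 0,"rx": 0,"ry": 0,"rz": 0.11},{"dx": 0,"dy": 0,"dz": 0,"rx": 0,"ry": 0,"rz": 0.11},{"dx": 0,"dy": 0,"dz": 0,"rx": 0,"ry": 0,"rz": 0.1},{"dx": 0,"dy": 0,"dz": 0,"rx": 0,"ry": 0,"rz": 0.07},{"dx": 0,"dy": 0,"dz": 0,"rx": 0,"ry": 0,"rz": 0.03},{"dx": 0,"dy": 0,"dz": 0,"rx": 0,"ry": 0,"rz": 0},{"dx": 0,"dy": 0,"dz": 0,"rx": 0,"ry": 0,"rz": 0}]'

```text
clock: 14.77
ee_pos: [0.6206, 0.005, 0.2387]
eef_rot: [-3.141, 0.002, 0.491]
wrist_force: [-0.4, 0.2, -0.3]
finger_gap: 0.0914
gripper_force: 0.0
```

```bash
python3 - <<'E'
from h import *
from rig import arm
im=arm.get_image("wrist");cv2.imwrite("pics/w2.png",im["color"][...,::-1])
P=cloud(im)
Q=P.reshape(-1,3);near=np.hypot(Q[:,0]-.622,Q[:,1]-.005)<.035
S=Q[near&(abs(Q[:,2]-.157)<.005)]
print(len(S),S.mean(0) if len(S) else 0, cv2.minEnclosingCircle(S[:,:2].astype(np.float32)) if len(S) else 0)
go(.622,.005,.127,.484)
E
```

```text
58 [0.63028147 0.00990347 0.1539914 ] ((0.6243619918823242, 0.007036174647510052), 0.013302910141646862)
pos [0.6208 0.005  0.239 ] rot [-3.141e+00  1.000e-03  4.910e-01] t 14.8167 j [-0.37  0.44  0.43  1.65 -0.2   1.1  -0.97]
shift mm [  1.2   0.7 112. ]
turn [-0.0005  0.0014  0.0068]
```

View pics/w2.png

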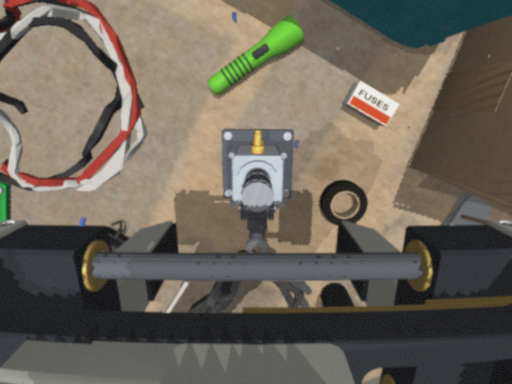

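The wrist view shows the ram square to the gripper and the rod end at about (258,192), centred between the fingers. The latch is off and clear at (257,240). I go down around the rod end.

Request:
arm_command --motion '[{"dx": 1,"dy": 0.3,"dz": 6,"rx": 0,"ry": 0,"rz": 0.006},{"dx": 1,"dy": 0,"dz": 12,"rx": 0,"ry": 0,"rz": 0},{"dx": 0,"dy": 0,"dz": 16,"rx": 0,"ry": 0,"rz": 0},{"dx": 0,"dy": 0,"dz": 16,"rx": 0,"ry": 0,"rz": 0},{"dx": 0,"dy": 0,"dz": 12,"rx": 0,"ry": 0,"rz": 0},{"dx": 0,"dy": 0,"dz": 6,"rx": 0,"ry": 0,"rz": 0},{"dx": 0,"dy": 0,"dz": 2,"rx": 0,"ry": 0,"rz": 0},{"dx": 0,"dy": 0,"dz": 0,"rx": 0,"ry": 0,"rz": 0}]'

```text
clock: 15.48
ee_pos: [0.6229, 0.0056, 0.1691]
eef_rot: [-3.141, 0.001, 0.484]
wrist_force: [-0.9, -0.3, 0.0]
finger_gap: 0.0915
gripper_force: 0.0
```

Request:
arm_command --motion '[{"dx": 0,"dy": 0,"dz": 5,"rx": 0,"ry": 0,"rz": 0},{"dx": 0,"dy": 0,"dz": 9,"rx": 0,"ry": 0,"rz": 0},{"dx": 0,"dy": 0,"dz": 10,"rx": 0,"ry": 0,"rz": 0},{"dx": 0,"dy": 0,"dz": 9,"rx": 0,"ry": 0,"rz": 0},{"dx": 0,"dy": 0,"dz": 6,"rx": 0,"ry": 0,"rz": 0},{"dx": 0,"dy": 0,"dz": 2,"rx": 0,"ry": 0,"rz": 0},{"dx": 0,"dy": 0,"dz": 0,"rx": 0,"ry": 0,"rz": 0},{"dx": 0,"dy": 0,"dz": 0,"rx": 0,"ry": 0,"rz": 0}]'

```text
clock: 16.15
ee_pos: [0.6233, 0.0056, 0.1287]
eef_rot: [3.142, 0.0, 0.484]
wrist_force: [0.7, -0.2, 0.2]
finger_gap: 0.0917
gripper_force: 0.0
```

```bash
python3 -c "
from h import *
go(.6228,.0057,.127,.484)"
```

```text
pos [0.6233 0.0056 0.1287] rot [3.142 0.    0.484] t 16.15 j [-0.34  0.56  0.39  1.73 -0.26  0.9  -0.93]
shift mm [-0.4 -0.3  1.7]
turn [ 0.      0.0001 -0.0002]
```

Request:
arm_command --motion '[{"dx": 0,"dy": 0,"dz": 0,"rx": 0,"ry": 0,"rz": 0},{"dx": 0,"dy": 0,"dz": 0,"rx": 0,"ry": 0,"rz": 0},{"dx": 0,"dy": 0,"dz": 0,"rx": 0,"ry": 0,"rz": 0},{"dx": 0,"dy": 0,"dz": 0,"rx": 0,"ry": 0,"rz": 0},{"dx": 0,"dy": 0,"dz": 0,"rx": 0,"ry": 0,"rz": 0},{"dx": 0,"dy": 0,"dz": 0,"rx": 0,"ry": 0,"rz": 0},{"dx": 0,"dy": 0,"dz": 0,"rx": 0,"ry": 0,"rz": 0},{"dx": 0,"dy": 0,"dz": 0,"rx": 0,"ry": 0,"rz": 0},{"dx": 0,"dy": 0,"dz": 0,"rx": 0,"ry": 0,"rz": 0},{"dx": 0,"dy": 0,"dz": 0,"rx": 0,"ry": 0,"rz": 0},{"dx": 0,"dy": 0,"dz": 0,"rx": 0,"ry": 0,"rz": 0},{"dx": 0,"dy": 0,"dz": 0,"rx": 0,"ry": 0,"rz": 0}]' --grip -1

```text
clock: 17.15
ee_pos: [0.6231, 0.0059, 0.1288]
eef_rot: [-3.141, 0.0, 0.484]
wrist_force: [-1.1, 0.0, -0.1]
finger_gap: 0.0267
gripper_force: 30.0
```

```bash
python3 -c "
from h import *
go(.6233,.0056,.127,.484)
from rig import arm;o=arm.get_obs();print(o['wrist_force'],o['wrist_torque'],o['finger_gap'])"
```

```text
pos [0.6231 0.0059 0.1288] rot [-3.141  0.     0.484] t 17.15 j [-0.34  0.56  0.39  1.73 -0.26  0.9  -0.93]
shift mm [0.1 0.3 1.8]
turn [-0.0003  0.0001 -0.    ]
[-1.096447    0.00541828 -0.08501782] [-0.05136122  0.25885141 -0.01716352] 0.026740970817688944
```

Gripped with negligible side load. I draw it up slowly, stopping at about 20 mm to check.

Request:
arm_command --motion '[{"dx": 0,"dy": 0,"dz": -1,"rx": 0,"ry": 0,"rz": 0},{"dx": 0,"dy": 0,"dz": -2,"rx": 0,"ry": 0,"rz": 0},{"dx": 0,"dy": 0,"dz": -2,"rx": 0,"ry": 0,"rz": 0},{"dx": 0,"dy": 0,"dz": -2,"rx": 0,"ry": 0,"rz": 0},{"dx": 0,"dy": 0,"dz": -2,"rx": 0,"ry": 0,"rz": 0},{"dx": 0,"dy": 0,"dz": -1,"rx": 0,"ry": 0,"rz": 0}]'

```text
clock: 17.65
ee_pos: [0.623, 0.0056, 0.139]
eef_rot: [-3.141, 0.0, 0.484]
wrist_force: [0.2, 0.4, -5.4]
finger_gap: 0.0265
gripper_force: 30.0
```

Request:
arm_command --motion '[{"dx": 0,"dy": 0,"dz": -1,"rx": 0,"ry": 0,"rz": 0},{"dx": 0,"dy": 0,"dz": -2,"rx": 0,"ry": 0,"rz": 0},{"dx": 0,"dy": 0,"dz": -2,"rx": 0,"ry": 0,"rz": 0},{"dx": 0,"dy": 0,"dz": -2,"rx": 0,"ry": 0,"rz": 0},{"dx": 0,"dy": 0,"dz": -2,"rx": 0,"ry": 0,"rz": 0},{"dx": 0,"dy": 0,"dz": -1,"rx": 0,"ry": 0,"rz": 0}]'

```text
clock: 18.15
ee_pos: [0.6233, 0.0057, 0.1492]
eef_rot: [3.142, -0.0, 0.484]
wrist_force: [1.2, 0.1, -5.4]
finger_gap: 0.0263
gripper_force: 30.0
```

```bash
python3 -c "
from h import *
go(.6231,.0059,.1690,.484)
from rig import arm;o=arm.get_obs();print(o['wrist_force'],o['wrist_torque'],o['finger_gap'])"
```

```text
pos [0.6233 0.0057 0.1492] rot [ 3.142 -0.     0.484] t 18.15 j [-0.35  0.54  0.4   1.72 -0.25  0.94 -0.94]
shift mm [ -0.1  -0.3 -19.8]
turn [ 0.0001 -0.0003 -0.0002]
[ 1.16502376  0.11571602 -5.35942524] [-0.05812499  0.16086398  0.02151579] 0.026302155273175858
```

The load is 5 N, which is just the rod's weight, with no side force. I go the other 20 mm.

Request:
arm_command --motion '[{"dx": 0,"dy": 0,"dz": -1,"rx": 0,"ry": 0,"rz": 0},{"dx": 0,"dy": 0,"dz": -2,"rx": 0,"ry": 0,"rz": 0},{"dx": 0,"dy": 0,"dz": -3,"rx": 0,"ry": 0,"rz": 0},{"dx": 0,"dy": 0,"dz": -3,"rx": 0,"ry": 0,"rz": 0},{"dx": 0,"dy": 0,"dz": -3,"rx": 0,"ry": 0,"rz": 0},{"dx": 0,"dy": 0,"dz": -3,"rx": 0,"ry": 0,"rz": 0},{"dx": 0,"dy": 0,"dz": -3,"rx": 0,"ry": 0,"rz": 0},{"dx": 0,"dy": 0,"dz": -2,"rx": 0,"ry": 0,"rz": 0},{"dx": 0,"dy": 0,"dz": 0,"rx": 0,"ry": 0,"rz": 0},{"dx": 0,"dy": 0,"dz": 0,"rx": 0,"ry": 0,"rz": 0},{"dx": 0,"dy": 0,"dz": 0,"rx": 0,"ry": 0,"rz": 0},{"dx": 0,"dy": 0,"dz": 0,"rx": 0,"ry": 0,"rz": 0}]'

```text
clock: 19.15
ee_pos: [0.623, 0.0057, 0.1686]
eef_rot: [-3.141, 0.0, 0.484]
wrist_force: [-0.3, 0.4, -5.6]
finger_gap: 0.0266
gripper_force: 30.0
```

```bash
python3 -c "
from h import *
from rig import arm
c=arm.get_image('scene')['color'];t=arm.get_image('top')['color']
a=cv2.resize(c[130:250,210:330],(400,400),interpolation=cv2.INTER_CUBIC);b=cv2.resize(t[140:260,270:390],(400,400),interpolation=cv2.INTER_CUBIC)
cv2.imwrite('pics/f.png',np.hstack([a,b])[...,::-1])
go(.6231,.0059,.1690,.484)"
```

```text
pos [0.6231 0.0056 0.1686] rot [-3.141  0.     0.484] t 19.25 j [-0.35  0.51  0.41  1.7  -0.24  0.97 -0.95]
shift mm [ 0.1 -0.2 -0.4]
turn [-0.0001  0.0003 -0.0002]
```

View pics/f.png

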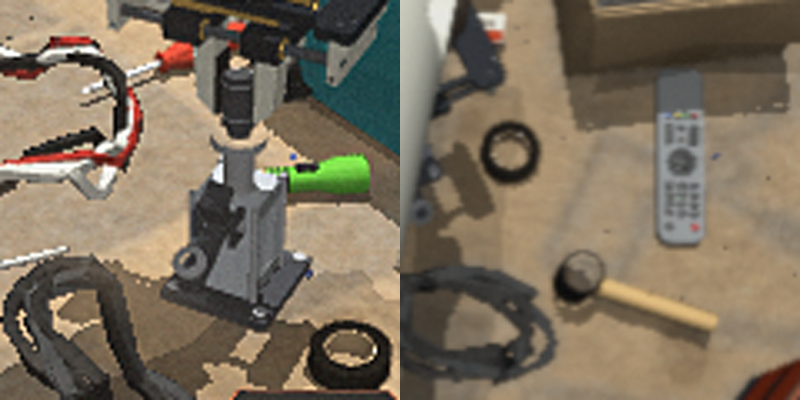

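The left half shows the rod drawn up, with the collar at (237,150) well above the cylinder top and the latch off at (215,220). The right half shows the mallet standing at (580,275) and the remote and tape undisturbed. I'm handing it in.

```bash
python3 -c "
from rig import arm
print(arm.sign_off())"
```

```text
the job is handed in; nothing more can be done
None
```

The job is handed in at about 19 s of the 61 s allowed: I drove the peg to its stop with the mallet, stood the mallet back where it was, and the arm is holding the rod still about 40 mm up, with no noticeable side force.

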